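# Find the coarse sanding block by dragging and prove it on the ramp

### The job

Three sanding blocks have come back to the stockroom unlabelled and look the same, but one is coarse and two are fine. Slide each one along the bench, without lifting it, until it lies wholly on the robot's side of the yellow line, and feel how hard it drags; when all three lie there, lay the coarse one (it drags much the hardest) gently and flat against the slope in the middle of the yellow test ramp, where it stays put when let go, clear of the steel lip. A fine block would slide down to the lip, which no block may touch: leave both fine ones flat on the robot's side of the line, and do not disturb the tape roll, the marker pen or the bracket in the grey tray.

Things in the scene. Friction and masses are not known exactly. Their poses are not given: they have to be found in the camera images.
- line: yellow line painted on the bench, 20 mm wide (its x), 580 mm long (its y), no thickness to speak of; origin at its middle on the bench top, z up. Its x axis points away from the robot: the robot's side is negative x
- block_a_mid (a point): middle (24 mm above the underside) of one of three look-alike sanding blocks, 48 mm high, z up: flat wooden sole 70 (x) x 110 (y) x 12 mm with dark abrasive underneath; on it, centred, an upright blue grip bar 26 mm wide (x), 86 long (y), from 12 to 48 mm above the underside. 0.38 to 0.52 kg. Starts flat on the bench beyond the line, bar roughly parallel to it
- block_b_mid (a point): the same point and axes of another such block. Two of the three are fine (sliding friction on bench or ramp about 0.25 to 0.35), one is coarse (about 0.8 to 1.1: it drags about three times as hard); nothing in their look or names tells which
- block_c_mid (a point): the same point and axes of the third such block
- deck_mid (a point): middle of the sloping top of the yellow test ramp, fixed on the bench to the robot's left or right. Its z is square to the slope (up), x points up the slope (24 degrees, away from the robot), y level across it. The top is a bare plane 200 mm (x) by 150 mm (y), this point 57 mm above the bench; across its low end, at x = -100 mm, stands a dark steel lip 14 mm high. No side walls
- ramp_lip: the dark steel lip fixed across the low end of the ramp; origin and axes are those of deck_mid
- grey_tray: grey open tray, 170 x 140 x 34 mm high, fixed on the side where the ramp is not; origin at the centre of its underside; not used
- tape_roll: bystander: roll of brown tape lying flat, 100 mm across, 48 mm high, behind the ramp or the tray; origin at the centre of its underside
- marker: bystander: white marker pen with a red cap, lying flat, 130 mm long, 17 mm thick, behind the tray or the ramp; origin under its middle, x along it
- bracket: bystander: steel angle bracket 90 x 40 x 54 mm high lying in the grey tray; origin at the centre of its underside

How it is judged (in metres and radians):
On the way:
1. all three blocks lie flat on the bench, wholly on the robot's side of the yellow line (x of each of block_a_mid, block_b_mid, block_c_mid in the frame of line below -0.04 m and height (world z) of each of block_a_mid, block_b_mid, block_c_mid below 0.03 m and angle between each of block_a_mid, block_b_mid, block_c_mid's own z axis and vertical below 0.1 rad), for 0.1 s.
At the end, for the whole second after the job is handed in: one block rests flat (0.1 rad) on the ramp's top, its middle 55 mm below to 85 mm above the slope's middle and within 50 mm sideways (only the coarse one stays there); the other two rest flat (0.1 rad) on the bench, middles over 40 mm on the robot's side of the line's middle (((x of block_a_mid in the frame of deck_mid between -0.055 and 0.085 m and y of block_a_mid in the frame of deck_mid between -0.05 and 0.05 m and z of block_a_mid in the frame of deck_mid between 0.018 and 0.03 m and angle between the z axis of block_a_mid and the z axis of deck_mid, either way round below 0.1 rad and linear speed of each of block_a, block_b, block_c below 0.02 m/s and x of each of block_b_mid, block_c_mid in the frame of line below -0.04 m and height (world z) of each of block_b_mid, block_c_mid below 0.03 m and angle between each of block_b_mid, block_c_mid's own z axis and vertical below 0.1 rad) or (x of block_b_mid in the frame of deck_mid between -0.055 and 0.085 m and y of block_b_mid in the frame of deck_mid between -0.05 and 0.05 m and z of block_b_mid in the frame of deck_mid between 0.018 and 0.03 m and angle between the z axis of block_b_mid and the z axis of deck_mid, either way round below 0.1 rad and linear speed of each of block_b, block_a, block_c below 0.02 m/s and x of each of block_a_mid, block_c_mid in the frame of line below -0.04 m and height (world z) of each of block_a_mid, block_c_mid below 0.03 m and angle between each of block_a_mid, block_c_mid's own z axis and vertical below 0.1 rad) or (x of block_c_mid in the frame of deck_mid between -0.055 and 0.085 m and y of block_c_mid in the frame of deck_mid between -0.05 and 0.05 m and z of block_c_mid in the frame of deck_mid between 0.018 and 0.03 m and angle between the z axis of block_c_mid and the z axis of deck_mid, either way round below 0.1 rad and linear speed of each of block_c, block_a, block_b below 0.02 m/s and x of each of block_a_mid, block_b_mid in the frame of line below -0.04 m and height (world z) of each of block_a_mid, block_b_mid below 0.03 m and angle between each of block_a_mid, block_b_mid's own z axis and vertical below 0.1 rad))); the robot touches nothing.
It fails at once if a block is lifted (middle more than 16 mm above its place on the bench) while still beyond the line ((height (world z) of block_a_mid between 0.04 and 0.1 m and x of block_a_mid in the frame of line above 0.045 m and y of block_a_mid in the frame of line between -0.22 and 0.22 m) or (height (world z) of block_b_mid between 0.04 and 0.1 m and x of block_b_mid in the frame of line above 0.045 m and y of block_b_mid in the frame of line between -0.22 and 0.22 m) or (height (world z) of block_c_mid between 0.04 and 0.1 m and x of block_c_mid in the frame of line above 0.045 m and y of block_c_mid in the frame of line between -0.22 and 0.22 m)).
It fails at once if a block is dropped on the ramp or races down it (faster than 0.5 m/s there, a fall of some 13 mm) ((x of block_a_mid in the frame of deck_mid between -0.09 and 0.1 m and y of block_a_mid in the frame of deck_mid between -0.06 and 0.06 m and z of block_a_mid in the frame of deck_mid below 0.04 m and linear speed of block_a above 0.5 m/s) or (x of block_b_mid in the frame of deck_mid between -0.09 and 0.1 m and y of block_b_mid in the frame of deck_mid between -0.06 and 0.06 m and z of block_b_mid in the frame of deck_mid below 0.04 m and linear speed of block_b above 0.5 m/s) or (x of block_c_mid in the frame of deck_mid between -0.09 and 0.1 m and y of block_c_mid in the frame of deck_mid between -0.06 and 0.06 m and z of block_c_mid in the frame of deck_mid below 0.04 m and linear speed of block_c above 0.5 m/s)).
It fails at once if a block touches the steel lip of the ramp (contact force between any of block_a, block_b, block_c and ramp_lip above 0.3 N).
It fails at once if the tape roll, the marker pen or the bracket is moved more than 30 mm (distance of any of tape_roll, marker, bracket from where it was at the start of the episode above 0.03 m).
It also fails if it takes over 64 s, if anything falls off the work surface, if the arm or the gripper's body presses on something with over 40 N, if the wrist force passes 120 N, or if a joint passes its speed limit or range.

### The arm

A 6-joint arm with a two-finger parallel gripper is mounted at the origin on the work surface. World frame = base frame: x ahead of the robot, y to its left, z up, the work surface at z = 0. Lengths are in m, angles in degrees, forces in N, time in s.
With the tool pointing down it reaches from about 0.375 to 0.9 m from the base axis. Payload 3.1 kg.
Tool frame: the origin (TCP) lies at the very end of the fingers, on their centre line; the grasp point (between the pads) lies behind it (bot.grip_depth is the z of the grasp point in the tool frame, in m); z points along the fingers, y is the direction in which the jaws open and shut (so a half turn about z gives the same grasp; the last joint's range is limited). The gripper opens to 87 mm and grips with 3 to 60 N. Pads are 19 mm wide; open, the fingers measure 117 mm over their backs; the gripper's body (75 mm by 190 mm) begins 51 mm behind the grasp point.
Start: joints at [-76.748, 30.224, 82.088, -0, 67.689, -10.227], TCP at [0.249, -0.573, 0.223] pointing down, gripper open.
Joint ranges: [-176.69, 176.69], [-43.24, 126.21], [12.49, 139.97], [-82, 262], [0, 151.66], [-163.58, 163.58]. Speed limits (degrees/s): [159.86, 159.86, 180, 180, 180, 180].

### API

Orientations are given as a 3x3 rotation matrix whose columns are the frame's x, y, z axes.
In Python, from rig import bot, vision gives the robot as it stands. The module is installed in compiled form; this text tells all that it offers.
- The arm moves only by the shell command python3 -m jog 'ROWS'. ROWS is JSON, a list of rows, each a list of 3 entries, a list of its own where there are three numbers: the shift along the tool's x, y, z in mm, then the turn, a rotation vector about the tool's x, y, z in degrees, then the closure, from 0 (fully open) to 1 (shut). In form: [[[dx, dy, dz], [wx, wy, wz], fingers], ...]. A call has 1 to 12 rows; each row is the pose to reach, as a shift and turn from the pose commanded when the call began, along the tool's axes at that moment; what a row does not reach only later rows make up. A row lasts 1/12 s, in which the tool goes at most 41.7 mm and 7.16 degrees, less where a joint would pass 70% of its speed; a pose out of reach is approached as far as the arm can. A call with a gripper value outside its range is refused whole. The fingers move at their own pace and stop on an object; the grip force is fixed at half the most. Time passes only in rows, so rows that repeat a pose let the fingers close. It gives the time, the measured TCP pose, the force and the opening at its end, in the units of the state.
- bot.read_state(): the state, without advancing time (a new reading comes with each control period).
- vision.capture(name): name is "scene" or "top" or "wrist"; returns the picture (480x640x3 uint8, red, green, blue); there is no depth.
- vision.camera_info(name): a dict with "intrinsics" (3x3 intrinsics, pixels), "dist" ([k1, k2, p1, p2, k3] as OpenCV has them; the pictures are not rectified), "camera_from_world" (4x4, takes a point from world to camera coordinates); the wrist camera has in their place "mount" (4x4, takes a point from camera to tool coordinates, whose origin is the TCP and whose axes are the flange's). Camera axes: x right, y up, looking along -z (the intrinsics and any distortion apply to the point x, -y, -z); pixel columns grow to the right and rows downward; lengths in m; the calibration is good to about 2 mm. A picture is of the moment at which its call begins: read the wrist's pose just before it. camera_info takes no time and is no camera call.
- bot.hand_in(): hands the job in, once; it reports no verdict.
The state is a dict: "time_s": time; "joint_positions": joint angles; "qvel": joint speeds; "tau": joint torques, N m; "position": TCP position; "tcp_rot": TCP orientation; "force": force on the tool from outside, world axes, zero at the start; "moment": the same for the moment, N m; "opening": opening from 0.0 (shut) to 1.0 (fully open).
Only numpy, scipy, OpenCV 4.12 (cv2) and the standard library are available. Lean on these libraries where they do the work, as an engineer would, in place of code of your own. Each camera call takes 0.05 s, during which the arm holds its last target. There are 200 camera calls.

## Working session

There is one attempt and no reset: what is moved stays moved. The work goes in short steps, Python scripts to look and compute and a shell command to move; the robot and the scene stay as the last step left them, time stands still between calls to the robot, and variables do not carry over. Pictures are saved under pics/ and viewed, about 8 in all and at most 12, crops included, and the job is handed in when it is done.

```bash
mkdir -p pics
cat > h.py <<'E'
import numpy as np, cv2
from rig import bot, vision
def snap(cam,fn):
    im=vision.capture(cam); cv2.imwrite('pics/'+fn,im[:,:,::-1]); return im
def cam(name,s=None):
    i=vision.camera_info(name); K=np.array(i['intrinsics']); d=np.array(i['dist'],float)
    if 'mount' in i:
        T=np.eye(4);T[:3,:3]=s['tcp_rot'];T[:3,3]=s['position']; W=T@np.array(i['mount'])
    else: W=np.linalg.inv(np.array(i['camera_from_world']))
    return K,d,W
def ray(c,uv,z):
    K,d,W=c; p=cv2.undistortPoints(np.array(uv,float).reshape(-1,1,2),K,d).reshape(-1,2)
    D=np.c_[p[:,0],-p[:,1],-np.ones(len(p))]@W[:3,:3].T; o=W[:3,3]
    return o+D*((z-o[2])/D[:,2])[:,None]
E
python3 - <<'E'
from h import *
np.set_printoptions(precision=4,suppress=True)
s=bot.read_state(); print(s, bot.grip_depth)
snap('top','top1.png'); snap('scene','sc1.png')
print(cam('top'))
E
```

```text
{'time_s': 0.0, 'joint_positions': array([-76.7464,  30.2771,  82.1579,   0.0014,  67.6895, -10.2283]), 'qvel': array([ 0.1333,  0.0699,  0.0483,  0.0113,  0.0834, -0.0048]), 'tau': array([  0.0001, -44.004 , -17.6591,   0.0632,   0.0581,  -0.0002]), 'position': array([ 0.2489, -0.5725,  0.2216]), 'tcp_rot': array([[ 0.9172,  0.3985, -0.0005],
       [ 0.3985, -0.9172,  0.0021],
       [ 0.0004, -0.0021, -1.    ]]), 'force': array([-0.2684,  0.1154,  0.088 ]), 'moment': array([-0.0199, -0.0223,  0.029 ]), 'opening': 1.0025945878802636} -0.0187
(array([[470.5772,   0.    , 313.0443],
       [  0.    , 470.5772, 235.0808],
       [  0.    ,   0.    ,   1.    ]]), array([-0.1017,  0.    ,  0.    ,  0.    ,  0.    ]), array([[-0.006 ,  0.9982, -0.0601,  0.4931],
       [-0.9999, -0.0065, -0.0082,  0.0024],
       [-0.0086,  0.06  ,  0.9982,  0.9513],
       [ 0.    ,  0.    ,  0.    ,  1.    ]]))
```

View pics/top1.png

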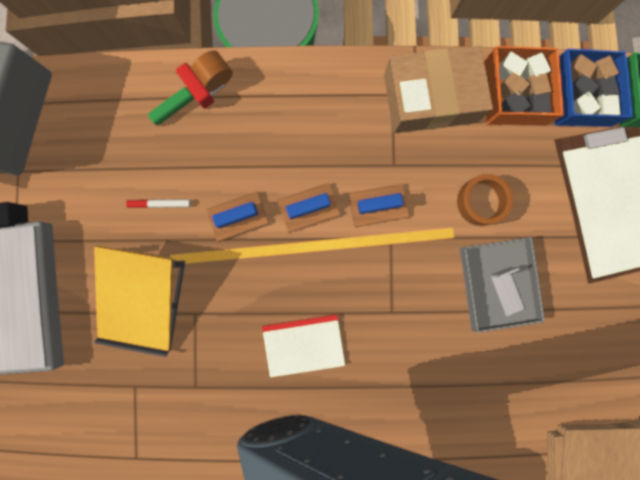

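View pics/sc1.png

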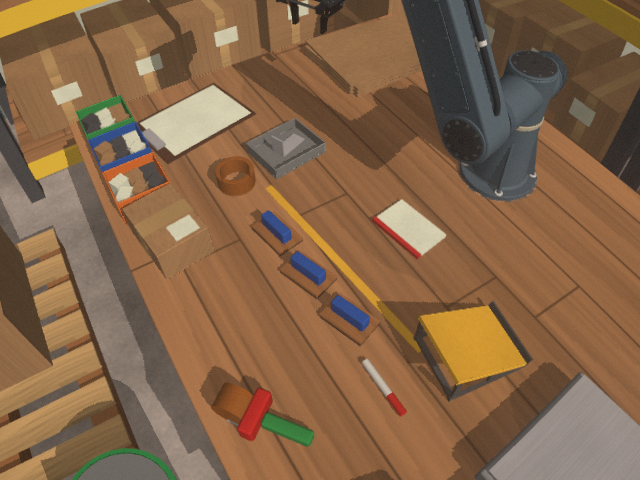

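The top view shows the ramp on the robot's left (corners about (95,247), (173,260), (168,350), (96,343), lip at the bottom). The three blocks are at about (236,215), (308,206) and (381,204). The line runs from (172,259) to (453,233), with the marker at (158,204), the roll at (485,199) and the tray at (502,285).

Run:
```python
from h import *
np.set_printoptions(precision=4,suppress=True)
c=cam('top'); im=cv2.imread('pics/top1.png'); hsv=cv2.cvtColor(im,cv2.COLOR_BGR2HSV)
b=cv2.inRange(hsv,(108,150,60),(125,255,255)); b[:, :200]=0;b[:,430:]=0;b[:170]=0;b[250:]=0
for k in cv2.findContours(b,0,2)[0]:
    if cv2.contourArea(k)<100: continue
    r=cv2.minAreaRect(k); P=ray(c,cv2.boxPoints(r),0.046)[:,:2]; e=P[1]-P[0],P[2]-P[1]; l=max(e,key=np.linalg.norm)
    print('bar',r,P.mean(0),[np.linalg.norm(x) for x in e],np.degrees(np.arctan2(l[1],l[0]))%180)
L=ray(c,[(172,259),(453,233)],0); print('line',L,np.degrees(np.arctan2(*(L[0]-L[1])[[1,0]])))
y=cv2.inRange(hsv,(18,130,120),(32,255,255)); y[:,:92]=0; y[:,180:]=0
k=max(cv2.findContours(y,0,2)[0],key=cv2.contourArea); a=cv2.approxPolyDP(k,6,True).reshape(-1,2); print(a)
top=[(95,247),(173,261)]; bot_=[(97,342),(168,350)]
A=ray(c,top,.0977);B=ray(c,bot_,.0163);print('ramp',A,B,(A.mean(0)+B.mean(0))/2,A.mean(0)-B.mean(0), A[0]-A[1],B[0]-B[1])
print('roll',ray(c,[(485,199)],.048),'marker',ray(c,[(127,204),(189,204)],.01),'tray',ray(c,[(502,285)],.034))
```

```text
bar ((234.4298858642578, 214.7036590576172), (11.9735746383667, 42.04204177856445), 70.34617614746094) [0.5882 0.1623] [np.float64(0.08191992112352918), np.float64(0.0234513078913423)] 109.20768102665483
bar ((308.0500183105469, 205.65000915527344), (11.384199142456055, 41.42583465576172), 71.56504821777344) [0.6048 0.0192] [np.float64(0.08028670043360486), np.float64(0.022193018203686167)] 108.15179591951365
bar ((380.10821533203125, 203.10568237304688), (11.637340545654297, 42.57649230957031), 79.87532806396484) [ 0.6089 -0.1205] [np.float64(0.0830198350644493), np.float64(0.022700671862645384)] 99.87535658521558
line [[ 0.5033  0.2988  0.    ]
 [ 0.5528 -0.2752  0.    ]] 94.92893277103727
[[ 95 246]
 [ 98 337]
 [168 350]
 [171 260]
 [179 254]]
ramp [[0.5249 0.4162 0.0977]
 [0.4985 0.2665 0.0977]] [[0.335  0.4496 0.0163]
 [0.3211 0.3014 0.0163]] [0.4199 0.3584 0.057 ] [ 0.1836 -0.0342  0.0814] [0.0263 0.1497 0.    ] [0.0139 0.1482 0.    ]
roll [[ 0.6159 -0.3267  0.048 ]] marker [[0.6162 0.3919 0.01  ]
 [0.6147 0.2619 0.01  ]] tray [[ 0.4474 -0.3616  0.034 ]]
```

```bash
cat >> h.py <<'E'
from scipy.spatial.transform import Rotation as Rn
def down(th):
    t=np.radians(th); y=np.array([np.cos(t),np.sin(t),0]); z=np.array([0,0,-1.]); return np.c_[np.cross(y,z),y,z]
def delta(p,R=None):
    s=bot.read_state(); R0=np.array(s['tcp_rot']); R=R0 if R is None else R
    print('shift mm',np.round(R0.T@(np.array(p)-s['position'])*1000,1),'turn',np.round(Rn.from_matrix(R0.T@R).as_rotvec(degrees=True),2))
E
python3 -c "
from h import *
delta([.609,-.1205,.17],down(9.9))"
```

```text
shift mm [ 510.4 -271.    52.4] turn [ -0.08  -0.09 -76.42]
```

```bash
python3 -m jog '[[[510,-271,52],[0,0,-76.4],0],[[510,-271,52],[0,0,-76.4],0],[[510,-271,52],[0,0,-76.4],0],[[510,-271,52],[0,0,-76.4],0],[[510,-271,52],[0,0,-76.4],0],[[510,-271,52],[0,0,-76.4],0],[[510,-271,52],[0,0,-76.4],0],[[510,-271,52],[0,0,-76.4],0],[[510,-271,52],[0,0,-76.4],0],[[510,-271,52],[0,0,-76.4],0],[[510,-271,52],[0,0,-76.4],0],[[510,-271,52],[0,0,-76.4],0]]'
python3 -c "
from h import *
delta([.609,-.1205,.17],down(9.9))"
```

```text
time_s: 1.1
position: [0.56, -0.1817, 0.1772]
tcp_rot: [[-0.175, 0.985, -0.001], [0.985, 0.175, 0.0], [0.0, -0.001, -1.0]]
force: [1.0, -0.0, -0.8]
opening: 0.999
shift mm [51.7 59.   7.2] turn [-0.04 -0.03  0.15]
```

```bash
python3 -m jog '[[[50,58,7],[0,0,0],0],[[50,58,7],[0,0,0],0],[[50,58,7],[0,0,0],0],[[50,58,7],[0,0,0],0]]'
python3 - <<'E'
from h import *
s=bot.read_state(); snap('wrist','w1.png'); c=cam('wrist',s); print(s['position'],s['qvel'])
E
cat >> h.py <<'E'
def bars(fn,s,z=.048,camname='wrist'):
    c=cam(camname,s); im=cv2.imread('pics/'+fn); hsv=cv2.cvtColor(im,cv2.COLOR_BGR2HSV)
    b=cv2.inRange(hsv,(108,150,60),(125,255,255)); out=[]
    for k in cv2.findContours(b,0,2)[0]:
        if cv2.contourArea(k)<300: continue
        r=cv2.minAreaRect(k); P=ray(c,cv2.boxPoints(r),z)[:,:2]; e=P[1]-P[0],P[2]-P[1]; l=max(e,key=np.linalg.norm)
        print('px',np.round(r[0]),'pos',np.round(P.mean(0),4),'size',[round(float(np.linalg.norm(x)),3) for x in e],'jaw',round((np.degrees(np.arctan2(l[1],l[0]))%180)-90,1))
E
python3 -c "
from h import *
bars('w1.png',bot.read_state())
delta([.609,-.1205,.17],down(9.9))"
```

```text
time_s: 1.43
position: [0.6082, -0.1224, 0.1698]
tcp_rot: [[-0.176, 0.984, -0.001], [0.984, 0.176, 0.0], [0.0, -0.001, -1.0]]
force: [-0.5, 0.1, 0.0]
opening: 1.001
[ 0.60824151 -0.12236479  0.16982117] [-3.05245491 -0.88167166  1.36143207 -0.76337731  0.14085889 -0.22454108]
px [324. 227.] pos [ 0.6103 -0.1226] size [0.084, 0.022] jaw 8.7
px [349.  57.] pos [0.6063 0.0145] size [0.024, 0.084] jaw 18.1
shift mm [2.9 2.  0. ] turn [-0.09 -0.02  0.1 ]
```

View pics/w1.png

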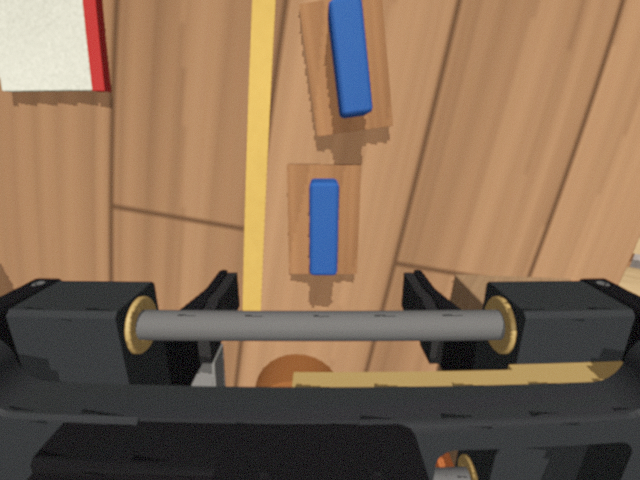

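The wrist view confirms block c at pixel (324,227), between the open jaws in x, and block b at (349,57). Both match the top view. Next I go down and grip c.

```bash
python3 -m jog '[[[0,2,40],[0,0,0],0],[[0,2,80],[0,0,0],0],[[0,2,115],[0,0,0],0],[[0,2,140],[0,0,0],0],[[0,2,151],[0,0,0],0],[[0,2,151],[0,0,0],0],[[0,2,151],[0,0,0],0]]'
python3 -m jog '[[[0,0,0],[0,0,0],0.95],[[0,0,0],[0,0,0],0.95],[[0,0,0],[0,0,0],0.95],[[0,0,0],[0,0,0],0.95],[[0,0,0],[0,0,0],0.95],[[0,0,0],[0,0,0],0.95],[[0,0,0],[0,0,0],0.95],[[0,0,0],[0,0,0],0.95]]'
python3 -c "
from h import *
s=bot.read_state();print(s['force'],s['moment'])
th=np.radians(4.93);p=s['position']-np.array([np.cos(th),np.sin(th),0])*.142
delta(p)"
```

```text
time_s: 2.07
position: [0.6097, -0.1253, 0.0201]
tcp_rot: [[-0.17, 0.985, -0.0], [0.985, 0.17, -0.0], [-0.0, -0.0, -1.0]]
force: [0.3, 0.6, -0.1]
opening: 1.001
time_s: 2.73
position: [0.6098, -0.1241, 0.0198]
tcp_rot: [[-0.172, 0.985, -0.0], [0.985, 0.172, -0.0], [-0.0, -0.0, -1.0]]
force: [0.9, -0.9, 0.3]
opening: 0.476
[ 0.87674225 -0.94502808  0.25439639] [-0.02867042 -0.13109796  0.0392253 ]
shift mm [  12.3 -141.5    0. ] turn [0. 0. 0.]
```

```bash
python3 -m jog '[[[0,0,0],[0,0,0],0.95],[[0,0,0],[0,0,0],0.95],[[0,0,0],[0,0,0],0.95],[[0,0,0],[0,0,0],0.95],[[0,0,0],[0,0,0],0.95],[[0,0,0],[0,0,0],0.95],[[0,0,0],[0,0,0],0.95]]' | tail -2
python3 -m jog '[[[0,-4,0],[0,0,0],0.95],[[1,-10,0],[0,0,0],0.95],[[2,-17,0],[0,0,0],0.95],[[2,-24,0],[0,0,0],0.95],[[3,-31,0],[0,0,0],0.95]]'
python3 -m jog '[[[1,-7,0],[0,0,0],0.95],[[1,-14,0],[0,0,0],0.95],[[2,-21,0],[0,0,0],0.95]]' | grep -E 'pos|for'
python3 -m jog '[[[1,-7,0],[0,0,0],0.95],[[1,-14,0],[0,0,0],0.95],[[2,-21,0],[0,0,0],0.95]]' | grep -E 'pos|for'
python3 -m jog '[[[1,-7,0],[0,0,0],0.95],[[1,-14,0],[0,0,0],0.95],[[2,-21,0],[0,0,0],0.95]]'| grep -E 'pos|for'
python3 -m jog '[[[1,-7,0],[0,0,0],0.95],[[1,-14,0],[0,0,0],0.95],[[2,-21,0],[0,0,0],0.95]]'| grep -E 'pos|for'
```

```text
force: [2.1, -0.1, -1.9]
opening: 0.292
time_s: 3.73
position: [0.5776, -0.1266, 0.0196]
tcp_rot: [[-0.172, 0.985, -0.001], [0.985, 0.172, 0.0], [0.0, -0.001, -1.0]]
force: [0.3, 0.6, -2.4]
opening: 0.294
position: [0.5567, -0.1283, 0.0196]
force: [0.4, -0.4, -3.9]
position: [0.5359, -0.1299, 0.0197]
force: [0.7, 1.0, -3.7]
position: [0.5148, -0.1315, 0.0196]
force: [0.9, -0.0, -3.9]
position: [0.4938, -0.1331, 0.0197]
force: [0.3, -0.2, -4.5]
```

The tool is carrying most of the weight (Fz about −4 N), so those drag readings mean little. I'll ease the fingers off and pull with the far finger only.

```bash
python3 -m jog '[[[0,0,0],[0,0,0],0.66],[[0,0,0],[0,0,0],0.66],[[0,0,0],[0,0,0],0.66],[[0,0,0],[0,0,0],0.66]]' | tail -3
python3 -m jog '[[[0,-5,0],[0,0,0],0.66],[[0,-9,0],[0,0,0],0.66],[[1,-13,0],[0,0,0],0.66],[[1,-17,0],[0,0,0],0.66]]' | grep -E 'pos|for'
python3 -m jog '[[[0,-4,0],[0,0,0],0.66]]' | grep -E 'pos|for'
python3 -m jog '[[[0,-4,0],[0,0,0],0.66]]' | grep -E 'pos|for'
python3 -m jog '[[[0,-4,0],[0,0,0],0.66]]'| grep -E 'pos|for'
python3 -m jog '[[[0,-4,0],[0,0,0],0.66]]'| grep -E 'pos|for'
```

```text
tcp_rot: [[-0.172, 0.985, -0.0], [0.985, 0.172, 0.0], [0.0, -0.0, -1.0]]
force: [-2.1, 0.3, 0.5]
opening: 0.337
position: [0.4785, -0.1354, 0.0201]
force: [2.2, 0.2, 1.8]
position: [0.4742, -0.136, 0.02]
force: [1.2, -0.4, 1.4]
position: [0.4699, -0.1366, 0.0199]
force: [1.5, -0.5, 1.1]
position: [0.4658, -0.1372, 0.0199]
force: [2.1, 1.0, 1.2]
position: [0.4617, -0.1379, 0.0198]
force: [2.5, 0.9, 0.7]
```

```bash
python3 -m jog '[[[0,3,0],[0,0,0],0],[[0,3,0],[0,0,0],0],[[0,3,0],[0,0,0],0],[[0,3,-20],[0,0,0],0],[[0,3,-50],[0,0,0],0],[[0,3,-70],[0,0,0],0],[[0,3,-70],[0,0,0],0]]'
python3 -c "
from h import *
delta([.6058,.017,.09],down(18.2))"
```

```text
time_s: 6.32
position: [0.4668, -0.138, 0.0927]
tcp_rot: [[-0.172, 0.985, 0.005], [0.985, 0.172, -0.003], [-0.004, 0.005, -1.0]]
force: [0.2, 0.5, -0.2]
opening: 0.781
shift mm [128.8 163.6   2.9] turn [ 0.25  0.24 -8.29]
```

```bash
python3 -m jog '[[[129,164,3],[0.2,0.2,-8.3],0],[[129,164,3],[0.2,0.2,-8.3],0],[[129,164,3],[0.2,0.2,-8.3],0],[[129,164,3],[0.2,0.2,-8.3],0],[[129,164,3],[0.2,0.2,-8.3],0],[[129,164,3],[0.2,0.2,-8.3],0],[[129,164,3],[0.2,0.2,-8.3],0],[[129,164,3],[0.2,0.2,-8.3],0]]'
python3 - <<'E'
from h import *
s=bot.read_state(); snap('wrist','w2.png'); bars('w2.png',s); delta([.6058,.017,.02],down(18.2))
th=np.radians(4.93);delta(s['position']-np.array([np.cos(th),np.sin(th),0])*.142)
E
```

```text
time_s: 6.98
position: [0.6027, 0.0183, 0.0854]
tcp_rot: [[-0.313, 0.95, -0.008], [0.95, 0.313, 0.003], [0.005, -0.007, -1.0]]
force: [-0.1, 0.5, 0.7]
opening: 1.001
px [328. 252.] pos [0.6052 0.026 ] size [0.023, 0.076] jaw 19.6
px [380.  52.] pos [0.5952 0.1436] size [0.053, 0.026] jaw 17.4
shift mm [-1.9  3.4 65.6] turn [-0.38 -0.29 -0.04]
shift mm [  33.1 -137.8    1.3] turn [0. 0. 0.]
```

```bash
python3 -m jog '[[[-2,3,20],[-0.4,-0.3,0],0.2],[[-2,3,45],[-0.4,-0.3,0],0.5],[[-2,3,60],[-0.4,-0.3,0],0.66],[[-2,3,65],[-0.4,-0.3,0],0.66],[[-2,3,65],[-0.4,-0.3,0],0.66],[[-2,3,65],[-0.4,-0.3,0],0.66],[[-2,3,65],[-0.4,-0.3,0],0.66],[[-2,3,65],[-0.4,-0.3,0],0.66],[[-2,3,65],[-0.4,-0.3,0],0.66],[[-2,3,65],[-0.4,-0.3,0],0.66],[[-2,3,65],[-0.4,-0.3,0],0.66],[[-2,3,65],[-0.4,-0.3,0],0.66]]'
python3 -m jog '[[[1,-4,0],[0,0,0],0.66],[[2,-10,0],[0,0,0],0.66],[[4,-17,0],[0,0,0],0.66],[[6,-24,0],[0,0,0],0.66],[[7,-31,0],[0,0,0],0.66]]'
python3 -m jog '[[[1,-5,0],[0,0,0],0.66],[[2,-10,0],[0,0,0],0.66]]' | grep -E 'pos|for'
python3 -m jog '[[[1,-5,0],[0,0,0],0.66],[[2,-10,0],[0,0,0],0.66]]' | grep -E 'pos|for'
python3 -m jog '[[[1,-5,0],[0,0,0],0.66],[[2,-10,0],[0,0,0],0.66]]' | grep -E 'pos|for'
```

```text
time_s: 8.03
position: [0.6077, 0.0173, 0.022]
tcp_rot: [[-0.312, 0.95, 0.005], [0.95, 0.312, -0.0], [-0.002, 0.004, -1.0]]
force: [0.6, 0.6, -0.5]
opening: 0.349
time_s: 8.45
position: [0.5751, 0.0143, 0.0217]
tcp_rot: [[-0.312, 0.95, 0.004], [0.95, 0.312, -0.0], [-0.001, 0.004, -1.0]]
force: [0.5, -0.4, 0.9]
opening: 0.339
position: [0.565, 0.0129, 0.0216]
force: [2.2, -0.1, -0.0]
position: [0.5554, 0.0117, 0.0216]
force: [3.0, 0.3, 1.4]
position: [0.5453, 0.0104, 0.0215]
force: [0.5, -0.4, 0.8]
```

```bash
for i in 1 2 3 4 5 6 7 ; do :; done
python3 -m jog '[[[1,-5,0],[0,0,0],0.66],[[3,-11,0],[0,0,0],0.66]]' | grep -E 'pos|for'
python3 -m jog '[[[1,-5,0],[0,0,0],0.66],[[3,-11,0],[0,0,0],0.66]]' | grep -E 'pos|for'
python3 -m jog '[[[1,-5,0],[0,0,0],0.66],[[3,-11,0],[0,0,0],0.66]]' | grep -E 'pos|for'
python3 -m jog '[[[1,-5,0],[0,0,0],0.66],[[3,-11,0],[0,0,0],0.66]]' | grep -E 'pos|for'
python3 -m jog '[[[1,-5,0],[0,0,0],0.66],[[3,-11,0],[0,0,0],0.66]]' | grep -E 'pos|for'
python3 -m jog '[[[1,-5,0],[0,0,0],0.66],[[3,-11,0],[0,0,0],0.66]]' | grep -E 'pos|for'
python3 -m jog '[[[1,-5,0],[0,0,0],0.66],[[3,-11,0],[0,0,0],0.66]]' | grep -E 'pos|for'
python3 -m jog '[[[1,-5,0],[0,0,0],0.66],[[3,-11,0],[0,0,0],0.66]]' | grep -E 'pos|for'
```

```text
position: [0.5341, 0.0098, 0.0214]
force: [1.8, -0.5, 0.2]
position: [0.5223, 0.0093, 0.0213]
force: [0.7, -0.0, 0.6]
position: [0.5109, 0.0087, 0.0213]
force: [1.0, -0.5, -0.8]
position: [0.4995, 0.0081, 0.0212]
force: [1.0, -0.7, -0.1]
position: [0.4883, 0.0075, 0.0212]
force: [1.6, -0.3, 0.1]
position: [0.4769, 0.0069, 0.0212]
force: [2.0, -0.2, 0.1]
position: [0.4656, 0.0064, 0.0212]
force: [1.3, 0.0, 0.3]
position: [0.4543, 0.0058, 0.0211]
force: [1.7, -0.2, 0.6]
```

```bash
python3 -m jog '[[[0,2,0],[0,0,0],0],[[0,2,0],[0,0,0],0],[[0,2,0],[0,0,0],0],[[0,2,-20],[0,0,0],0],[[0,2,-50],[0,0,0],0],[[0,2,-70],[0,0,0],0],[[0,2,-70],[0,0,0],0]]' | grep pos
python3 -c "
from h import *
delta([.589,.160,.09],down(19))"
```

```text
position: [0.4583, 0.0062, 0.094]
shift mm [105.3 172.2   5.1] turn [ 0.53  0.29 -0.8 ]
```

```bash
python3 -m jog '[[[105,172,4],[0.3,0.1,-0.8],0],[[105,172,4],[0.3,0.1,-0.8],0],[[105,172,4],[0.3,0.1,-0.8],0],[[105,172,4],[0.3,0.1,-0.8],0],[[105,172,4],[0.3,0.1,-0.8],0],[[105,172,4],[0.3,0.1,-0.8],0],[[105,172,4],[0.3,0.1,-0.8],0],[[105,172,4],[0.3,0.1,-0.8],0]]'
python3 - <<'E'
from h import *
s=bot.read_state(); snap('wrist','w3.png'); bars('w3.png',s); delta([.589,.160,.021],down(19))
th=np.radians(4.93);delta(s['position']-np.array([np.cos(th),np.sin(th),0])*.142)
E
```

```text
time_s: 11.53
position: [0.585, 0.1598, 0.0862]
tcp_rot: [[-0.326, 0.945, -0.005], [0.945, 0.326, -0.001], [0.001, -0.005, -1.0]]
force: [0.1, -0.1, 0.9]
opening: 0.997
px [331. 249.] pos [0.589  0.1689] size [0.079, 0.023] jaw 18.6
shift mm [-0.7  4.5 65.5] turn [-0.29 -0.05 -0.03]
shift mm [  34.9 -137.4    1. ] turn [0. 0. 0.]
```

```bash
python3 -m jog '[[[0,4,20],[-0.3,0,0],0.2],[[0,4,45],[-0.3,0,0],0.5],[[0,4,60],[-0.3,0,0],0.66],[[0,4,65],[-0.3,0,0],0.66],[[0,4,65],[-0.3,0,0],0.66],[[0,4,65],[-0.3,0,0],0.66],[[0,4,65],[-0.3,0,0],0.66],[[0,4,65],[-0.3,0,0],0.66],[[0,4,65],[-0.3,0,0],0.66],[[0,4,65],[-0.3,0,0],0.66],[[0,4,65],[-0.3,0,0],0.66],[[0,4,65],[-0.3,0,0],0.66]]'
python3 -m jog '[[[1,-4,0],[0,0,0],0.66],[[2,-10,0],[0,0,0],0.66],[[4,-17,0],[0,0,0],0.66],[[6,-24,0],[0,0,0],0.66],[[7,-31,0],[0,0,0],0.66]]'
python3 -m jog '[[[1,-5,0],[0,0,0],0.66],[[2,-10,0],[0,0,0],0.66]]' | grep -E 'pos|for'
python3 -m jog '[[[1,-5,0],[0,0,0],0.66],[[3,-11,0],[0,0,0],0.66]]' | grep -E 'pos|for'
python3 -m jog '[[[1,-5,0],[0,0,0],0.66],[[3,-11,0],[0,0,0],0.66]]' | grep -E 'pos|for'
python3 -m jog '[[[1,-5,0],[0,0,0],0.66],[[3,-11,0],[0,0,0],0.66]]' | grep -E 'pos|for'
python3 -m jog '[[[1,-5,0],[0,0,0],0.66],[[3,-11,0],[0,0,0],0.66]]' | grep -E 'pos|for'
python3 -m jog '[[[1,-5,0],[0,0,0],0.66],[[3,-11,0],[0,0,0],0.66]]' | grep -E 'pos|for'
python3 -m jog '[[[1,-5,0],[0,0,0],0.66],[[3,-11,0],[0,0,0],0.66]]' | grep -E 'pos|for'
python3 -m jog '[[[1,-5,0],[0,0,0],0.66],[[3,-11,0],[0,0,0],0.66]]' | grep -E 'pos|for'
```

```text
time_s: 12.58
position: [0.5905, 0.1613, 0.0229]
tcp_rot: [[-0.325, 0.946, 0.004], [0.946, 0.325, 0.001], [0.0, 0.004, -1.0]]
force: [-0.1, -1.0, 0.6]
opening: 0.349
time_s: 13.0
position: [0.5593, 0.158, 0.023]
tcp_rot: [[-0.325, 0.946, 0.007], [0.946, 0.325, 0.002], [-0.0, 0.007, -1.0]]
force: [5.3, 0.8, 1.4]
opening: 0.336
position: [0.5493, 0.1565, 0.023]
force: [5.5, 0.4, 2.3]
position: [0.5385, 0.1556, 0.0229]
force: [4.7, 0.3, 1.9]
position: [0.5271, 0.1548, 0.0229]
force: [5.1, 0.4, 1.5]
position: [0.5158, 0.1541, 0.0228]
force: [5.7, -0.2, 2.3]
position: [0.5046, 0.1534, 0.0228]
force: [5.5, -0.1, 1.9]
position: [0.4934, 0.1527, 0.0228]
force: [4.1, 0.7, 1.4]
position: [0.4822, 0.1519, 0.0228]
force: [5.1, 0.3, 1.7]
position: [0.471, 0.1512, 0.0228]
force: [5.5, -0.3, 2.1]
```

Block a drags at about 5.2 N, against about 1.5 to 1.9 N for the other two, so a is the coarse one. I'll finish its slide and look from the top.

```bash
python3 -m jog '[[[1,-5,0],[0,0,0],0.66],[[3,-11,0],[0,0,0],0.66],[[4,-17,0],[0,0,0],0.66],[[6,-23,0],[0,0,0],0.66],[[7,-28,0],[0,0,0],0.66],[[7,-28,0],[0,0,0],0.66],[[7,-26,0],[0,0,0],0.66],[[7,-26,0],[0,0,0],0.66]]'
python3 -c "
from h import *
snap('top','top2.png'); bars('top2.png',None,.046,'top')"
```

```text
time_s: 15.0
position: [0.4409, 0.1493, 0.0221]
tcp_rot: [[-0.325, 0.946, 0.001], [0.946, 0.325, 0.001], [0.001, 0.001, -1.0]]
force: [1.5, 1.1, 2.1]
opening: 0.344
px [314. 284.] pos [0.4529 0.0084] size [0.079, 0.02] jaw 18.7
px [388. 279.] pos [ 0.4621 -0.1337] size [0.082, 0.021] jaw 9.8
px [595.  88.] pos [ 0.8494 -0.575 ] size [0.159, 0.171] jaw 0.8
```

View pics/top2.png

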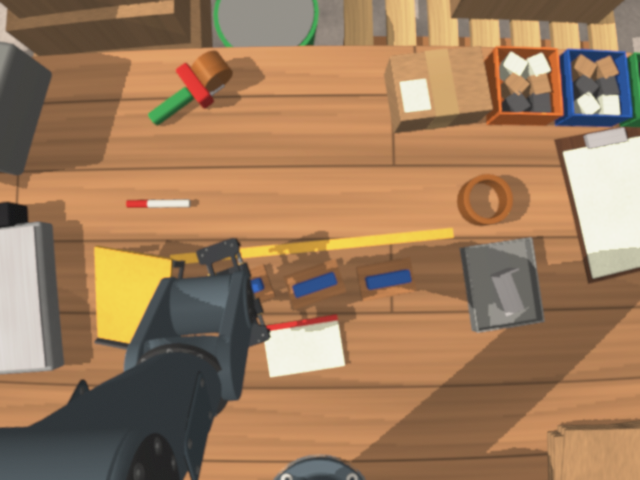

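```bash
cat > ramp.py <<'E'
from h import *
from scipy.optimize import least_squares
c=cam('top'); im=cv2.imread('pics/top1.png'); hsv=cv2.cvtColor(im,cv2.COLOR_BGR2HSV)
y=cv2.inRange(hsv,(18,130,100),(32,255,255)); y[:,:85]=0; y[:,173:]=0;y[:240]=0;y[360:]=0
k=max(cv2.findContours(y,0,1)[0],key=cv2.contourArea).reshape(-1,2).astype(float)
K,d,W=c; V=np.linalg.inv(W)
def proj(P):
    q=P@V[:3,:3].T+V[:3,3]; return cv2.projectPoints(np.c_[q[:,0],-q[:,1],-q[:,2]],np.zeros(3),np.zeros(3),K,d)[0].reshape(-1,2)
def corners(v):
    t=v[2];ca,sa=np.cos(np.radians(24)),np.sin(np.radians(24));X=np.array([np.cos(t)*ca,np.sin(t)*ca,sa]);Y=np.array([-np.sin(t),np.cos(t),0])
    return np.array([v[0],v[1],.057])+np.array([a*X+b*Y for a,b in((.1,.075),(.1,-.075),(-.1,-.075),(-.1,.075))])
def res(v):
    q=proj(corners(v)).astype(np.float32).reshape(-1,1,2)
    return [cv2.pointPolygonTest(q,(float(a),float(b)),True) for a,b in k if a<172]
r=least_squares(res,[.42,.358,-.17],loss='soft_l1',diff_step=1e-3); v=r.x
print(v[:2],np.degrees(v[2]),np.sqrt(np.mean(r.fun**2)),np.abs(r.fun).max()); print(proj(corners(v)))
o=cv2.polylines(im.copy(),[np.int32(proj(corners(v))*16)],True,(255,0,0),1,4,4)
cv2.imwrite('pics/fit.png',cv2.resize(o[230:370,80:200],None,fx=4,fy=4))
E
python3 ramp.py
python3 -m jog '[[[0,1,3],[0,0,0],0.95],[[0,1,3],[0,0,0],0.95],[[0,1,3],[0,0,0],0.95],[[0,1,3],[0,0,0],0.95],[[0,1,3],[0,0,0],0.95],[[0,1,3],[0,0,0],0.95]]'
```

```text
[0.42419908 0.35891638] -9.298447665119328 0.8216890398914302 3.9255776001949436
[[ 94.00032046 246.13800744]
 [171.06807171 258.9911558 ]
 [168.86387056 349.61181398]
 [ 97.879733   336.50392876]]
time_s: 15.55
position: [0.4421, 0.1496, 0.0186]
tcp_rot: [[-0.325, 0.946, 0.001], [0.946, 0.325, 0.001], [0.001, 0.001, -1.0]]
force: [0.2, 1.2, -2.9]
opening: 0.297
```

View pics/fit.png

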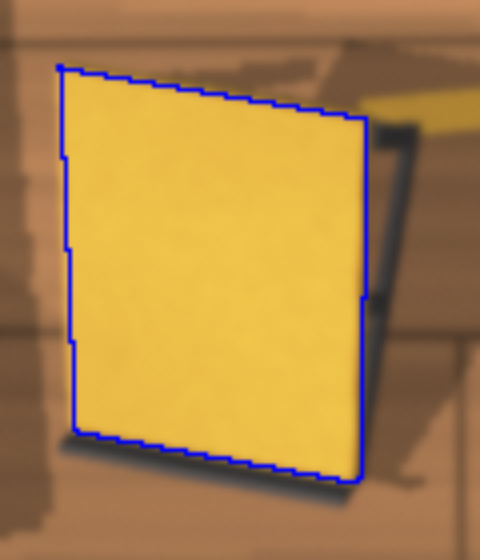

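The fitted outline matches the ramp's edges: deck middle at (0.424, 0.359), yaw −9.3°. Now the lift.

```bash
cat >> h.py <<'E'
def deck(v=(.4242,.3589,-9.3)):
    R=Rn.from_euler('ZY',[v[2],-24],degrees=True).as_matrix(); return np.array([v[0],v[1],.057]),R
def place(h,x=.015,y=0):
    o,R=deck(); Rt=np.c_[np.cross(R[:,0],-R[:,2]),R[:,0],-R[:,2]]
    return o+R@np.array([x,y,h]),Rt
E
python3 -m jog '[[[0,0,0],[0,0,0],0.95],[[0,0,0],[0,0,0],0.95],[[0,0,-10],[0,0,0],0.95],[[0,0,-30],[0,0,0],0.95],[[0,0,-60],[0,0,0],0.95],[[0,0,-90],[0,0,0],0.95],[[0,0,-120],[0,0,0],0.95],[[0,0,-145],[0,0,0],0.95],[[0,0,-145],[0,0,0],0.95],[[0,0,-145],[0,0,0],0.95]]'
python3 -c "
from h import *
p,R=place(.09); print(p,R); delta(p,R)"
```

```text
time_s: 16.38
position: [0.4426, 0.1495, 0.1655]
tcp_rot: [[-0.325, 0.946, 0.006], [0.946, 0.325, 0.002], [-0.001, 0.006, -1.0]]
force: [-0.0, -0.9, -4.8]
opening: 0.295
[0.40159793 0.36260123 0.14532014] [[ 0.16160382  0.90153756  0.40139038]
 [ 0.98685572 -0.14763244 -0.0657302 ]
 [ 0.          0.40673664 -0.91354546]]
shift mm [214.8  30.4  20.2] turn [-23.15  -5.98  27.85]
```

```bash
python3 -m jog '[[[36,5,0],[-3.9,-1,4.6],0.95],[[72,10,0],[-7.7,-2,9.3],0.95],[[107,15,5],[-11.6,-3,13.9],0.95],[[143,20,10],[-15.4,-4,18.6],0.95],[[179,25,15],[-19.3,-5,23.2],0.95],[[215,30,20],[-23.15,-6,27.85],0.95],[[215,30,20],[-23.15,-6,27.85],0.95],[[215,30,20],[-23.15,-6,27.85],0.95],[[215,30,20],[-23.15,-6,27.85],0.95],[[215,30,20],[-23.15,-6,27.85],0.95]]'
python3 -c "
from h import *
snap('scene','sc2.png');snap('wrist','w4.png')
p,R=place(.0186); delta(p,R)"
```

```text
time_s: 17.22
position: [0.398, 0.3656, 0.1412]
tcp_rot: [[0.158, 0.904, 0.397], [0.987, -0.144, -0.064], [-0.001, 0.402, -0.916]]
force: [-0.2, 0.8, -3.9]
opening: 0.293
shift mm [ 1.3  4.5 69.2] turn [-0.39  0.26  0.26]
```

View pics/sc2.png

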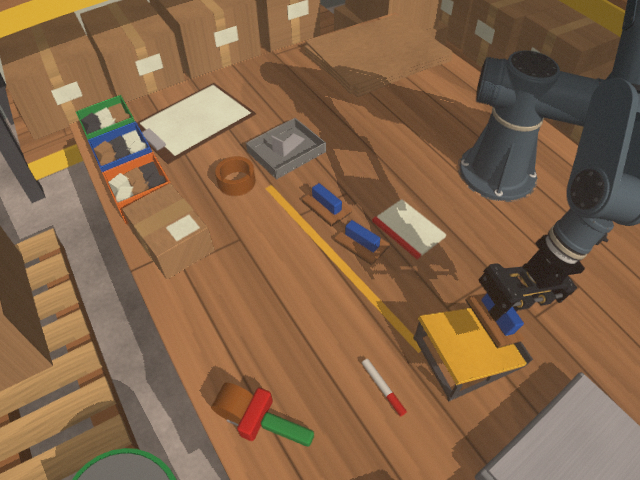

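View pics/w4.png

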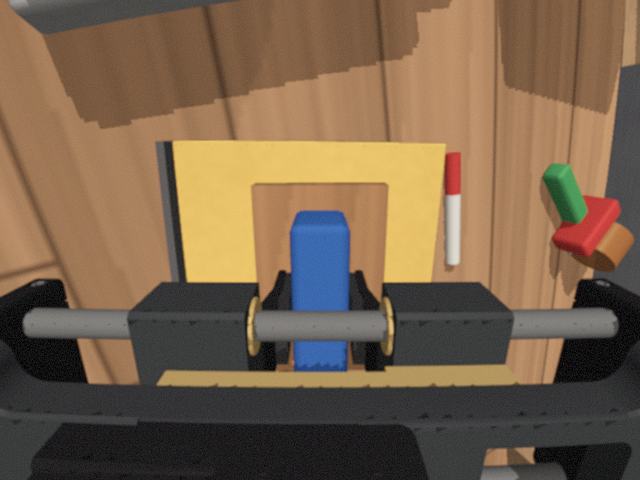

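The block is held square to the ramp: its sole sits parallel inside the yellow deck at pixels (252–387, 183), and the lip at x≈167 is well clear. I'll lower it along the normal.

```bash
python3 -m jog '[[[1,4,15],[-0.4,0.2,0.2],0.95],[[1,4,30],[-0.4,0.2,0.2],0.95],[[1,4,45],[-0.4,0.2,0.2],0.95],[[1,4,55],[-0.4,0.2,0.2],0.95],[[1,4,60],[-0.4,0.2,0.2],0.95],[[1,4,60],[-0.4,0.2,0.2],0.95],[[1,4,60],[-0.4,0.2,0.2],0.95],[[1,4,60],[-0.4,0.2,0.2],0.95]]'
python3 -c "
from h import *
p,R=place(.0186); delta(p,R)"
```

```text
time_s: 17.98
position: [0.4289, 0.3586, 0.0912]
tcp_rot: [[0.164, 0.899, 0.406], [0.986, -0.151, -0.064], [0.004, 0.411, -0.912]]
force: [-0.3, -0.0, -3.2]
opening: 0.295
shift mm [-0.5 -3.3 10.7] turn [ 0.25 -0.13 -0.22]
```

```bash
python3 -m jog '[[[0,-1,3],[0.2,0,-0.2],0.95],[[0,-2,5],[0.2,0,-0.2],0.95],[[0,-2,7],[0.2,0,-0.2],0.95],[[0,-2,8],[0.2,0,-0.2],0.95],[[0,-2,8],[0.2,0,-0.2],0.95]]' | grep -E 'pos|for'
python3 -m jog '[[[0,0,1],[0,0,0],0.95],[[0,0,1],[0,0,0],0.95]]' | grep -E 'pos|for'
python3 -m jog '[[[0,0,1],[0,0,0],0.95],[[0,0,1],[0,0,0],0.95]]' | grep -E 'pos|for'
python3 -c "
from h import *
p,R=place(.0186); delta(p,R)"
```

```text
position: [0.4303, 0.3589, 0.0827]
force: [-1.0, 0.0, -3.5]
position: [0.4308, 0.3588, 0.0818]
force: [0.2, -0.1, -3.8]
position: [0.4312, 0.3587, 0.0809]
force: [0.4, -1.1, -4.2]
shift mm [-0.9 -1.   0.4] turn [ 0.06 -0.15  0.01]
```

```bash
python3 -m jog '[[[0,0,1],[0,0,0],0.95],[[0,0,1],[0,0,0],0.95]]' | grep -E 'pos|for'
python3 -m jog '[[[0,0,1],[0,0,0],0.95],[[0,0,1],[0,0,0],0.95]]' | grep -E 'pos|for'
```

```text
position: [0.4315, 0.3587, 0.0802]
force: [0.2, 0.8, -2.5]
position: [0.4316, 0.3586, 0.0801]
force: [-3.8, -1.1, 5.2]
```

Contact (Fz went from −4 to +5 N). I'll open, then retreat along the normal.

```bash
python3 -m jog '[[[0,0,-0.5],[0,0,0],0.7],[[0,0,-0.5],[0,0,0],0.6],[[0,0,-0.5],[0,0,0],0.3],[[0,0,-0.5],[0,0,0],0],[[0,0,-0.5],[0,0,0],0],[[0,0,-0.5],[0,0,0],0],[[0,0,-0.5],[0,0,0],0],[[0,0,-0.5],[0,0,0],0]]'
python3 -m jog '[[[0,0,-10],[0,0,0],0],[[0,0,-25],[0,0,0],0],[[0,0,-45],[0,0,0],0],[[0,0,-75],[0,0,0],0],[[0,0,-110],[0,0,0],0],[[0,0,-150],[0,0,0],0],[[0,0,-150],[0,0,0],0],[[0,0,-150],[0,0,0],0]]'
python3 -m jog '[[[-40,0,-150],[0,0,0],0],[[-80,0,-150],[0,0,0],0],[[-120,0,-150],[0,0,0],0],[[-160,0,-150],[0,0,0],0],[[-200,0,-150],[0,0,0],0],[[-240,0,-150],[0,0,0],0],[[-280,0,-150],[0,0,0],0],[[-320,0,-150],[0,0,0],0],[[-320,0,-150],[0,0,0],0],[[-320,0,-150],[0,0,0],0]]'
python3 -c "
from h import *
snap('top','top3.png');snap('scene','sc3.png'); bars('top3.png',None,.046,'top')
import ramp
c=cam('top');o,R=deck();im=cv2.imread('pics/top3.png');cv2.imwrite('pics/cmp.png',np.vstack([cv2.resize(im[180:360,60:560],(800,288)),cv2.resize(cv2.imread('pics/sc3.png')[100:420,180:580],(390,312)).copy() if 0 else cv2.resize(cv2.imread('pics/sc3.png')[150:420,200:640],(800,312),interpolation=cv2.INTER_AREA)]))"
```

```text
time_s: 19.73
position: [0.4318, 0.3586, 0.0796]
tcp_rot: [[0.16, 0.901, 0.403], [0.987, -0.147, -0.063], [0.002, 0.408, -0.913]]
force: [0.1, -0.2, -0.1]
opening: 0.741
time_s: 20.4
position: [0.3715, 0.3693, 0.2191]
tcp_rot: [[0.159, 0.9, 0.407], [0.987, -0.148, -0.059], [0.007, 0.411, -0.912]]
force: [-0.3, 0.2, 0.2]
opening: 0.995
time_s: 21.23
position: [0.2619, 0.0772, 0.3506]
tcp_rot: [[0.163, 0.904, 0.395], [0.987, -0.15, -0.064], [0.001, 0.4, -0.917]]
force: [-0.5, -0.9, 0.2]
opening: 1.0
px [124. 301.] pos [0.4212 0.3799] size [0.033, 0.096] jaw -9.3
px [314. 284.] pos [0.4528 0.008 ] size [0.079, 0.021] jaw 18.1
px [388. 279.] pos [ 0.462  -0.1337] size [0.083, 0.021] jaw 9.8
px [595.  88.] pos [ 0.8493 -0.5749] size [0.159, 0.171] jaw 0.9
[0.42419908 0.35891638] -9.298447665119328 0.8216890398914302 3.9255776001949436
[[ 94.00032046 246.13800744]
 [171.06807171 258.9911558 ]
 [168.86387056 349.61181398]
 [ 97.879733   336.50392876]]
```

View pics/cmp.png

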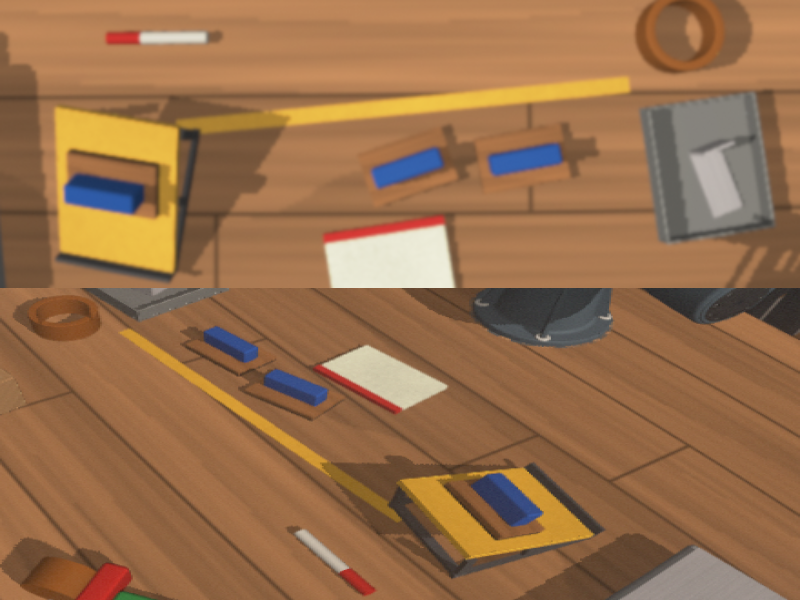

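Run:
```python
from h import *
snap('top','top4.png'); bars('top4.png',None,.105,'top')
o,R=deck(); print(R.T@(ray(cam('top'),[(124,301)],.105)[0]-o), bot.read_state()['time_s'])
bot.hand_in()
```

```text
px [124. 301.] pos [0.426  0.3554] size [0.031, 0.09] jaw -9.3
px [314. 284.] pos [0.4555 0.0077] size [0.074, 0.02] jaw 18.1
px [388. 279.] pos [ 0.464  -0.1248] size [0.077, 0.02] jaw 9.9
px [595.  88.] pos [ 0.8261 -0.5374] size [0.149, 0.16] jaw 0.8
[ 0.02126361 -0.00301597  0.04307537] 21.3833
the job is handed in; nothing more can be done
```

I slid all three blocks to the robot's side of the line and laid the coarse one flat on the middle of the ramp. I handed the job in at about 21.4 s; the hand-in reports no verdict.

- **Feeling the drag:** The block nearest the ramp (a) dragged at about 5.2 N. The other two dragged at about 1.5 N (b) and 1.9 N (c), so a is the coarse one. My first readings on c were useless because the closed grip carried most of its weight, so I loosened the fingers and pulled again. The z-force while c was gripped reached −4.5 N, so c may have been nearly off the bench then. The gripper height stayed constant, so it was far below the 16 mm lift limit.
- **Coarse block:** I lowered it square to the slope until it touched, then let go. The last pictures put it about 20 mm above the slope's middle and 3 mm sideways, clear of the lip. It was at the same pixels in both top pictures, but those were only about 0.1 s apart. I had let go about 1.5 s before the first of them.
- **Fine blocks:** Both lie flat, about 75 mm on the robot's side of the line.
- **Bystanders:** The tape roll, marker and bracket look unmoved, and the arm was clear of everything.

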